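# Seat a relay in the inspection jig and hold its mirror flap upright at the balance point

## Robot

A 6-joint arm with a two-finger parallel gripper is mounted at the origin on the work surface. World frame = base frame: x ahead of the robot, y to its left, z up, the work surface at z = 0. Lengths are in m, angles in rad, forces in N, time in s.
With the tool pointing down it reaches from about 0.15 to 0.775 m from the base axis. Payload 6.1 kg.
Tool frame: the origin (TCP) lies at the very end of the fingers, on their centre line; the grasp point (between the pads) lies 19 mm behind it; z points along the fingers, y is the line along which they close (so a half turn about z gives the same grasp; the last joint's range is limited). The gripper opens to 85 mm and grips with 20 to 120 N. Pads are 22 mm wide; open, the fingers measure 114 mm over their backs; the gripper's body (76 mm by 85 mm) begins 54 mm behind the grasp point. The pads swing forward as they close: fully open they stand 13 mm farther back than shut.
Start: joints at [-1.301, 0.126, -0.04, 1.405, 0, 1.571], TCP at [0.14, -0.506, 0.231] pointing down, gripper open.
Joint ranges: [-2.72, 2.72], [-0.95, 1.95], [-1.27, 1.35], [-1.78, 2.02], [-1.46, 1.47], [-3.14, 3.14]. Speed limits (rad/s): [2.39, 2.39, 3.01, 3.14, 3.14, 3.14].

## Interface

Orientations are given as [roll, pitch, yaw] about the fixed x, y, z axes, in that order (R = Rz(yaw) Ry(pitch) Rx(roll)).
In Python, from cell import bot, imaging, workorder, finder gives the robot as it stands.
- The arm moves only by the tool drive_tool, never from a script. Its argument "rows" is a list that holds one entry, the list of rows, each a list of 6 numbers: the shift along the tool's x, y, z in mm, then the turn, a rotation vector about the tool's x, y, z in rad. A call has 1 to 12 rows; each row shifts and turns the commanded pose from where the row before left it, along the tool's axes as they then stand; what a row does not reach is not made up. A row lasts 1/8 s, in which the tool goes at most 62.5 mm and 10.7 degrees, less where a joint would pass 70% of its speed; a pose out of reach is approached as far as the arm can. A call is refused whole if a number of a shift passes 62.5 or a number of a turn 0.188, either way. A call with a gripper value outside its range is refused whole. "gripper" is the closure in counts, from 0 (fully open) to 255 (shut), set as the call begins (left out, the last holds). The fingers move at their own pace and stop on an object; the grip force is fixed at half the most. Time passes only in rows, so rows that do not move let the fingers close. It gives the time, the measured TCP pose, the force, the opening and the grip force at its end, in the units of the state.
- bot.observe(): the state, without advancing time (a new reading comes with each control period).
- imaging.get_image(name): name is "scene" or "top" or "wrist"; returns (picture, depth): 420x560x3 uint8, red, green, blue; 420x560 float32, m along the optical axis (not along the pixel's ray), 0 where there is no reading.
- imaging.calibration(name): a dict with "K" (3x3 intrinsics, pixels), "world_to_cam" (4x4, takes a point from world to camera coordinates). Camera axes: x right, y down, z forward; pixel columns grow to the right and rows downward; lengths in m; the calibration is good to about 2 mm. A picture is of the moment at which its call begins: read the wrist's pose just before it. calibration takes no time and is no camera call; for the wrist camera it gives the pose at the moment of the call.
- workorder.hand_in(): hands the job in; it is judged then, once.
Trained networks look in the newest picture that a camera, given by its name, has taken for a name from the list of things; names that differ only in an ending like _2 or _b are one class to them, and where a whole thing is asked for, a point or a joint stands for the part that bears it (a point fixed in the world has none). Each returns a list of dicts, best first, with "conf" (0 to 1); they miss things now and then, are a little off and sometimes report something else, mostly with a low value. They report only what shows in the picture. A call takes as long as a camera call.
- finder.spot_in(camera, name): "extent" ([left, top, right, bottom] in pixels, round what is visible of it).
- finder.tip_of(camera, name): "uv" ([column, row] in pixels: a listed point, or the origin of a listed thing).
The state is a dict: "clock": time; "joint_pos": joint angles; "joint_velocities": joint speeds; "tau": joint torques, N m; "tool_pos": TCP position; "tcp_rot": TCP orientation; "contact_force": force on the tool from outside, world axes, zero at the start; "wrist_torque": the same for the moment, N m; "finger_gap": opening from 0.0 (shut) to 1.0 (fully open); "grip_force": force on a finger pad.
Only numpy, scipy, OpenCV 4.12 (cv2) and the standard library are available. Lean on these libraries where they do the work, as an engineer would, in place of code of your own. Each camera call takes 0.05 s, during which the arm holds its last target. There are 200 camera calls.

## Task

Pick the relay (the tall rectangular block) out of the compartment tray, set it upright and fully down in the jig's pocket and let go of it. Then take the mirror flap, which leans back on its rests, by its bar and swing it up until it stands straight up over its hinge, at its balance point, without letting it topple forward towards the relay; finish while still gripping the bar and holding the flap still there, so that the mirror shows the relay's rear side. Leave all the other things where they are.

Things in the scene. Friction and masses are not known exactly. Their poses are not given: they have to be found in the camera images.
- relay: plug-in relay: upright white rectangular block with a dark foot band, 24 (its x) x 30 (its y) x 42 mm tall (its z), about 45 g (varies), the tallest part in the tray and the only tall one with a rectangular top; origin at the centre of its underside. Stands in one of the four compartments
- tray: fixed grey tray of 2 x 2 compartments, 148 x 148 mm, walls 4 mm thick and 16 mm high, floor 4 mm thick; each compartment is 68 mm wide, with one part near its middle; compartment centres at +-36 mm in x and y from the origin, which is the centre of its underside
- jig: fixed inspection jig: dark steel base plate 200 (its x) x 130 (its y) x 16 mm; origin at the centre of its underside. Its -x end, roughly towards the robot, carries the aluminium-walled pocket, its middle the flap's hinge. Rubber-topped rest pins: two 18 mm to -x, 42 mm to either side, top 54 mm over the bench; two 68 mm to +x, 30 mm to either side, top 58 mm
- nest (a point): centre of the floor of the jig's rectangular pocket, on the base plate's top, 16 mm over the bench and 65 mm to the jig's -x; axes as the jig's. Pocket 32 (jig x) x 38 (jig y) mm: the relay goes in with its x along the jig's x (either way round), 4 mm to spare on each side. 12 mm deep: upper 6 mm a steep lead-in flaring 3 mm outward, rim 28 mm over the bench; walls 8 mm thick
- hinge (a point): middle of the flap's hinge axis, 34 mm over the bench, 20 mm to the jig's +x; the axis runs along the jig's y. Axes as the jig's
- flap (a joint): angle of the mirror flap about its hinge, rad: 0 = straight up, its balance point; negative = leaning back, to the jig's +x, away from the pocket, where it starts on its rests at -0.9; positive = leaning forward over the pocket, stop at +0.9. The hinge is nearly free (friction 0.006 N m): let go more than about 0.04 rad from upright, the flap (about 0.3 kg, varies) falls to that side
- mirror (a point): middle of the flap's mirror panel, 50 mm from the hinge axis: dark panel 90 mm wide, 6 mm thick, from 12 to 88 mm from the axis, mirror on the face that looks to the pocket when upright; two side arms 6 mm wide carry the grip bar beyond its edge. x out of the back, z away from the hinge
- bar (a point): the flap's grip bar: round steel bar 10 mm thick, parallel to the hinge, 140 mm from its axis, 78 mm free between the side arms, a 47 mm open gap to the panel's edge; can be pinched from straight above at any flap angle and turns between the fingers as the flap swings. Origin at the bar's middle; y along the bar, z away from the hinge; 121 mm over the bench at the start, 174 mm when upright
- capacitor: bystander in the tray: dark round can, 25 mm diameter, 40 mm tall; origin under its centre
- choke: bystander in the tray: copper winding between two dark round flanges of 30 mm, 26 mm tall; origin under its centre
- transformer: bystander in the tray: low dark block 24 x 36 x 20 mm with a white winding; origin under its centre
- spool: bystander: grey wire spool standing on its flange, 64 mm diameter, 44 mm tall, beyond the jig and tray; origin under its centre
- tip_cleaner: bystander: brass pot, 72 mm diameter, 45 mm tall, on the right; origin under its centre
- flux_jar: bystander: small jar with a black cap, 48 mm diameter, 50 mm tall, on the left; origin under its centre
- screwdriver: bystander: screwdriver 150 mm long lying beyond the jig and tray; origin under its middle
- tweezers: bystander: steel tweezers 130 mm long, 6 mm high, lying beyond the jig and tray; origin under their middle

How it is judged:
On the way, in this order (a step that is already met when the one before it is completed fails the run):
1. the relay stands fully down in the jig's pocket, let go, with the flap still leaning back on its rests (horizontal distance between relay and nest below 0.008 m and z of relay in the frame of nest between -0.004 and 0.004 m and angle between relay's own z axis and vertical below 0.1 rad and contact force between the fingers and relay below 0.05 N and value of joint flap below -0.7 rad), for 0.2 s.
2. the fingers hold the flap still and upright at its balance point, the relay still seated (horizontal distance between relay and nest below 0.008 m and z of relay in the frame of nest between -0.004 and 0.004 m and angle between relay's own z axis and vertical below 0.1 rad and contact force between each of the fingers, flap and relay below 0.05 N and value of joint flap between -0.09 and 0.09 rad and velocity of joint flap between -0.1 and 0.1 rad/s and contact force between the fingers and flap above 1 N), for 0.2 s.
At the end, for the whole second after the job is handed in: Relay upright (0.10 rad) on the pocket floor (underside within 4 mm of it, 8 mm of its centre), untouched by fingers and flap; flap held by the fingers (over 1 N of contact) within 0.09 rad of straight up and still (under 0.1 rad/s), through the last second (all of step 2); the arm keeps its last pose, push and grip.
It fails at once if another part in the tray is moved more than 30 mm (distance of any of capacitor, choke, transformer from where it was at the start of the episode above 0.03 m).
It fails at once if another thing on the bench is moved more than 30 mm (distance of any of spool, tip_cleaner, flux_jar, screwdriver, tweezers from where it was at the start of the episode above 0.03 m).
It fails at once if the flap topples forward over its hinge towards the nest (more than 0.35 rad past upright) (value of joint flap above 0.35 rad).
It also fails if it takes over 54 s, if anything falls off the work surface, if the arm or the gripper's body presses on something with over 40 N, if the wrist force passes 120 N, or if a joint passes its speed limit or range.

## Working session

There is one attempt and no reset: what is moved stays moved. The work goes in short steps, Python scripts to look and compute and a tool call to move; the robot and the scene stay as the last step left them, time stands still between calls to the robot, and variables do not carry over. Pictures are saved under pics/ and viewed, at most 10 in all, crops included, and the job is handed in when it is done.

Besides the shell and the picture viewer there is one more tool, called after ">>>" as name([rows], argument=value, ...), one row to a line, values as JSON. drive_tool: Moves the arm, as the interface text tells. Its arguments: {"type":"object","properties":{"rows":{"type":"array","items":{"type":"array","items":{"type":"array","items":{"type":"number"}}}},"gripper":{"type":"number"}},"required":["rows"]}

```bash
mkdir -p pics; ls
cat > h.py <<'E'
import numpy as np, cv2
from cell import bot, imaging, workorder, finder
def grab(n,save=None):
    im,d=imaging.get_image(n); c=imaging.calibration(n)
    if save: cv2.imwrite('pics/'+save,im[:,:,::-1])
    return im,d,np.array(c['K']),np.array(c['world_to_cam'])
def cloud(d,K,T):
    v,u=np.mgrid[:d.shape[0],:d.shape[1]]
    p=np.stack([(u-K[0,2])/K[0,0]*d,(v-K[1,2])/K[1,1]*d,d],-1)
    return (p-T[:3,3])@T[:3,:3]
def ray_z(uv,K,T,z):
    r=np.array([(uv[0]-K[0,2])/K[0,0],(uv[1]-K[1,2])/K[1,1],1])@T[:3,:3]
    c=-T[:3,3]@T[:3,:3]
    return c+r*(z-c[2])/r[2]
E
python3 - <<'E'
from h import *
s=bot.observe(); print({k:np.round(v,3) for k,v in s.items()})
im,d,K,T=grab('top','top.png'); P=cloud(d,K,T)
print('cam',-T[:3,3]@T[:3,:3],T[:3,:3].round(2).tolist())
for n,z in [('relay',.004),('nest',.016),('hinge',.034),('bar',.121),('jig',0),('tray',0),('mirror',.065)]:
    for r in finder.tip_of('top',n)[:2]:
        print(n,round(r['conf'],2),np.round(r['uv'],1),ray_z(r['uv'],K,T,z).round(4))
for n in ['relay','jig','tray','flap','capacitor','choke','transformer']:
    print(n,[(round(r['conf'],2),np.round(r['extent'])) for r in finder.spot_in('top',n)[:2]])
np.save('P.npy',P)
E
```

```text
pics
{'clock': np.float64(0.0), 'joint_pos': array([-1.301,  0.126, -0.041,  1.405, -0.   ,  1.571]), 'joint_velocities': array([ 0.001, -0.001,  0.001,  0.002, -0.   , -0.   ]), 'tau': array([ 3.0000e-03, -4.3592e+01,  3.5292e+01,  1.7000e-02,  0.0000e+00,
       -0.0000e+00]), 'tool_pos': array([ 0.14 , -0.506,  0.231]), 'tcp_rot': array([-3.14,  0.  ,  0.27]), 'contact_force': array([-0.835, -0.553,  0.591]), 'wrist_torque': array([0.012, 0.007, 0.001]), 'grip_force': np.float64(0.0), 'finger_gap': np.float64(1.002)}
cam [ 0.52159508 -0.01140839  1.35634055] [[-0.02, -1.0, 0.0], [-1.0, 0.02, -0.06], [0.06, -0.01, -1.0]]
relay 0.6 [364.4 242.6] [ 0.5199 -0.2295  0.004 ]
relay 0.55 [338.  268.5] [ 0.4533 -0.1577  0.004 ]
nest 0.63 [223.7 264.3] [0.4716 0.142  0.016 ]
nest 0.43 [267.5 153.7] [0.7604 0.0216 0.016 ]
hinge 0.65 [215.4 232.3] [0.5551 0.1601 0.034 ]
bar 0.84 [202.4 188. ] [0.6612 0.1788 0.121 ]
jig 0.96 [221.8 239. ] [0.5379 0.1478 0.    ]
tray 0.61 [356.1 253.2] [ 0.4923 -0.2073  0.    ]
mirror 0.92 [212.4 221.3] [0.5823 0.1632 0.065 ]
relay [(0.73, array([104., 196., 131., 218.])), (0.71, array([362., 259., 378., 274.]))]
jig [(0.6, array([433., 203., 464., 230.]))]
tray [(0.58, array([325., 225., 383., 281.])), (0.16, array([329., 235., 347., 244.]))]
flap [(0.55, array([188., 185., 235., 236.]))]
capacitor []
choke [(0.49, array([359., 233., 374., 244.]))]
transformer [(0.62, array([331., 234., 350., 246.]))]
```

View pics/top.png

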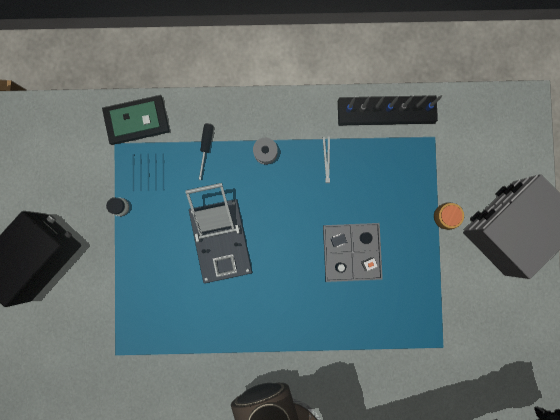

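The top view shows the jig around (220,240), with the pocket at (224,265) and the bar at (205,190). The tray is around (352,252), with a white rectangular top at (371,265) that is probably the relay. I'll check this against depth and a crop.

Run:
```python
from h import *
P=np.load('P.npy')
for n,(l,t,r,b) in dict(cap=(332,259,350,276),rel=(361,257,381,275),cho=(358,230,376,246),tra=(329,232,349,248)).items():
    q=P[t:b,l:r].reshape(-1,3); z=q[:,2]; k=z>.03
    print(n,np.percentile(z,[50,90,98]).round(4),k.sum(),q[k].mean(0).round(4) if k.any() else '')
    if n=='rel' and k.any(): 
        print(cv2.minAreaRect((q[k][:,:2]*1000).astype(np.float32)))
im=cv2.imread('pics/top.png'); a=im[220:290,320:390]; b=im[180:290,180:260]
o=np.zeros((560,800,3),np.uint8); o[:400,:400]=cv2.resize(a,(400,400),interpolation=2); o[:550,400:]=cv2.resize(b,(400,550),interpolation=2)
cv2.imwrite('pics/crop1.png',o)
# jig plate axis: points at z~0.016
q=P[180:290,180:260].reshape(-1,3); k=(q[:,2]>.010)&(q[:,2]<.022)
print(cv2.minAreaRect((q[k][:,:2]*1000).astype(np.float32)))
q=P[222:284,322:386].reshape(-1,3); k=(q[:,2]>.012)&(q[:,2]<.02)
print(cv2.minAreaRect((q[k][:,:2]*1000).astype(np.float32)))
```

```text
cap [0.0049 0.0438 0.0475] 79 [ 0.4596 -0.1583  0.0596]
rel [0.0071 0.0465 0.0489] 122 [ 0.4651 -0.2354  0.0444]
((465.01507568359375, -236.2420654296875), (24.22283935546875, 30.70535659790039), 22.27427864074707)
cho [0.0056 0.0313 0.0336] 47 [ 0.5326 -0.2243  0.06  ]
tra [0.0072 0.0252 0.0276] 1 [ 0.5216 -0.0114  1.3563]
((544.21875, 153.83682250976562), (220.87818908691406, 130.49876403808594), 10.722736358642578)
((496.706787109375, -195.7716827392578), (147.8804168701172, 148.64161682128906), 1.2251691818237305)
```

View pics/crop1.png

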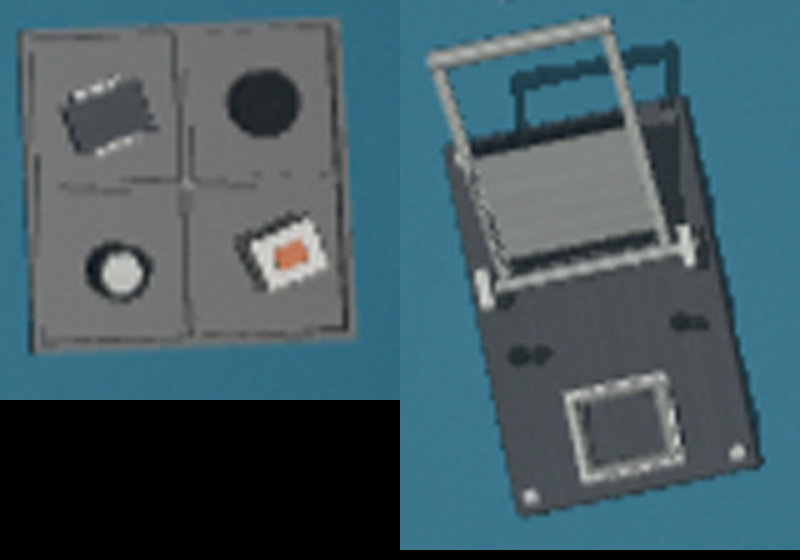

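The relay is confirmed at about (0.465, -0.236), with its top at about 46 mm and its x axis at about 22° in world. The tray also checks out in size, at 148 mm. The jig is at a yaw of about 11° and its nest is at about (0.472, 0.142). I'll turn the tool so it closes along the relay's x and go above it.

>>> drive_tool([
  [[0,0,0,0,0,0.181],[0,0,0,0,0,0.181],[0,0,0,0,0,0.181],[0,0,0,0,0,0.181],[0,0,0,0,0,0.181],[0,0,0,0,0,0.181],[0,0,0,0,0,0.181],[0,0,0,0,0,0.181]],
], gripper=95)

```text
clock: 1.75
tool_pos: [0.1399, -0.506, 0.2313]
tcp_rot: [-3.142, 0.0, -1.184]
contact_force: [0.0, -0.1, -0.6]
finger_gap: 0.626
grip_force: 0.0
```

>>> drive_tool([
  [[-15.8,-50.4,0,0,0,0],[-15.8,-50.4,0,0,0,0],[-15.8,-50.4,0,0,0,0],[-15.8,-50.4,0,0,0,0],[-15.8,-50.4,0,0,0,0],[-15.8,-50.4,0,0,0,0],[-15.8,-50.4,0,0,0,0],[-15.8,-50.4,0,0,0,0],[0,0,0,0,0,0]],
])

```text
clock: 2.88
tool_pos: [0.2756, -0.3032, 0.2534]
tcp_rot: [-2.994, 0.001, -0.938]
contact_force: [-1.3, -0.7, -0.1]
finger_gap: 0.627
grip_force: 0.0
```

```bash
cat >> h.py <<'E'
from scipy.spatial.transform import Rotation as Ro
def to_tool(target,yaw):
    """mm shift in tool axes to reach target, and tool-z turn for target closing dir yaw"""
    s=bot.observe(); R=Ro.from_euler('xyz',s['tcp_rot']).as_matrix()
    print('pose',np.round(s['tool_pos'],4),np.round(s['tcp_rot'],3),'t',round(float(s['clock']),2),'gap',s['finger_gap'],'F',np.round(s['contact_force'],1))
    if yaw is not None:
        R1=Ro.from_euler('xyz',[np.pi,0,yaw]).as_matrix()
        print('turn',Ro.from_matrix(R.T@R1).as_rotvec().round(4)); 
        print('shift after turn',(R1.T@(np.array(target)-s['tool_pos'])*1000).round(1))
    print('shift',(R.T@(np.array(target)-s['tool_pos'])*1000).round(1))
E
python3 - <<'E'
from h import *
im,d,K,T=grab('wrist','w1.png'); P=cloud(d,K,T)
print('cam',(-T[:3,3]@T[:3,:3]).round(3))
k=(P[...,2]>.040)&(P[...,2]<.052)&(np.hypot(P[...,0]-.465,P[...,1]+.236)<.03)&(d>0)
q=P[k]; print(k.sum(),q.mean(0),cv2.minAreaRect((q[:,:2]*1000).astype(np.float32)))
to_tool([.465,-.236,.022],None)
E
```

```text
cam [ 0.306 -0.381  0.395]
616 [ 0.46194891 -0.24146346  0.04590566] ((462.85894775390625, -240.14649963378906), (25.32275390625, 30.39920425415039), 20.758548736572266)
pose [ 0.2754 -0.304   0.253 ] [-2.995e+00  1.000e-03 -9.390e-01] t 2.92 gap 0.6261355527633548 F [ 0.4 -1.3  0.5]
shift [  57.3 -157.3  256.7]
```

View pics/w1.png

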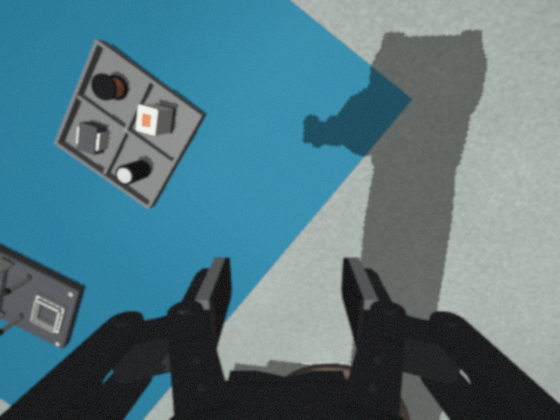

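The wrist image shows the tray at the upper left, with the relay at (153,120). The arm was clipped partway and tilted, so I'll check the joints and work out the correcting rows.

Run:
```python
from h import *
s=bot.observe(); print(s['joint_pos'].round(3) if hasattr(s['joint_pos'],'round') else s['joint_pos'])
to_tool([.464,-.238,.2],np.radians(21.3-90))
```

```text
[-0.94  -0.093 -0.222  1.443  0.147  3.141]
pose [ 0.2754 -0.304   0.253 ] [-2.995e+00  1.000e-03 -9.390e-01] t 2.92 gap 0.6261355527633548 F [ 0.4 -1.3  0.5]
turn [-0.1459  0.0201  0.2593]
shift after turn [   7.  -199.6   53. ]
shift [  58.1 -181.3   80.3]
```

Joint 6 hit its range limit. I'll level the tool and use the opposite half-turn, a yaw of about 1.94.

>>> drive_tool([
  [[0,0,0,-0.147,0,0],[0,0,0,0,0,-0.18],[0,0,0,0,0,-0.18],[0,0,0,0,0,-0.18],[0,0,0,0,0,-0.18],[0,0,0,0,0,-0.18],[0,0,0,0,0,-0.18],[0,0,0,0,0,-0.18],[0,0,0,0,0,-0.18]],
])

```text
clock: 4.05
tool_pos: [0.2549, -0.3204, 0.2521]
tcp_rot: [-3.136, -0.019, 0.534]
contact_force: [0.6, -0.3, 0.2]
finger_gap: 0.628
grip_force: 0.0
```

>>> drive_tool([
  [[0,0,0,0,0,-0.18],[0,0,0,0,0,-0.18],[0,0,0,0,0,-0.18],[0,0,0,0,0,-0.18],[0,0,0,0,0,-0.18],[0,0,0,0,0,-0.18],[0,0,0,0,0,-0.18],[0,0,0,0,0,-0.18],[0,0,0,0,0,0]],
])

```text
clock: 5.18
tool_pos: [0.2549, -0.3203, 0.2522]
tcp_rot: [3.123, -0.008, 1.966]
contact_force: [-0.9, -0.4, -0.1]
finger_gap: 0.626
grip_force: 0.0
```

Run:
```python
from h import *
print(bot.observe()['joint_pos'])
to_tool([.464,-.238,.2],np.radians(21.3+90))
```

```text
[-0.91282501 -0.08877603 -0.21333344  1.4493276   0.01972626  0.26251223]
pose [ 0.2549 -0.3203  0.2522] [ 3.123 -0.008  1.966] t 5.17 gap 0.6263370806753497 F [-0.9 -0.4 -0.1]
turn [ 0.0182 -0.0083  0.0237]
shift after turn [  0.8 224.7  52.2]
shift [ -5.  223.7  56.2]
```

>>> drive_tool([
  [[0,0,0,0.018,-0.008,0.024],[0,45,12,0,0,0],[0,45,12,0,0,0],[0,45,12,0,0,0],[0,45,12,0,0,0],[0,45,12,0,0,0],[0,0,0,0,0,0],[0,0,0,0,0,0]],
])

```text
clock: 6.18
tool_pos: [0.4642, -0.2378, 0.1923]
tcp_rot: [-3.141, -0.0, 1.943]
contact_force: [-0.9, -0.6, 0.1]
finger_gap: 0.623
grip_force: 0.0
```

```bash
cat > look.py <<'E'
from h import *
s=bot.observe()
im,d,K,T=grab('wrist','w2.png'); P=cloud(d,K,T)
print('cam',(-T[:3,3]@T[:3,:3]).round(3))
k=(P[...,2]>.041)&(P[...,2]<.052)&(np.hypot(P[...,0]-.465,P[...,1]+.238)<.03)&(d>0)
q=P[k]; r=cv2.minAreaRect((q[:,:2]*1000).astype(np.float32)); print(k.sum(),q.mean(0),r)
for t in finder.tip_of('wrist','relay')[:2]: print(t, ray_z(t['uv'],K,T,.004))
to_tool([r[0][0]/1000,r[0][1]/1000,.022],np.radians(21.3+90))
E
python3 look.py
```

```text
cam [ 0.435 -0.164  0.336]
820 [ 0.46364259 -0.23799811  0.0472636 ] ((463.7134094238281, -238.77883911132812), (23.443777084350586, 29.66214370727539), 21.766197204589844)
{'uv': [286.8, 178.4], 'conf': 0.71} [ 0.46420927 -0.23639524  0.004     ]
pose [ 0.4639 -0.2383  0.1929] [3.141 0.    1.943] t 6.28 gap 0.627297036909139 F [ 0.4  0.5 -0.1]
turn [ 0.0005  0.0004 -0.    ]
shift after turn [ -0.4  -0.3 170.9]
shift [ -0.3  -0.4 170.9]
```

View pics/w2.png

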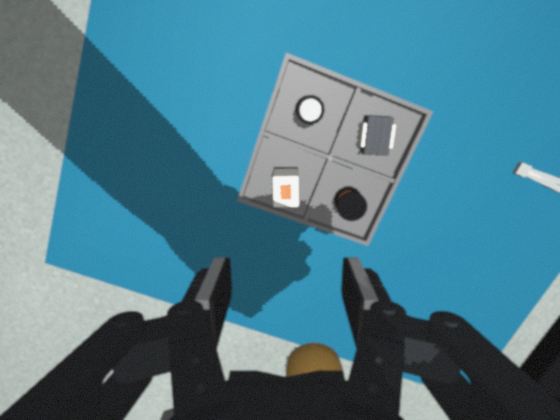

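The wrist image shows the relay at (286,188), square to the fingers and centred under the TCP. I'll go down and grip it.

>>> drive_tool([
  [[0,0,40,0,0,0],[0,0,40,0,0,0],[0,0,40,0,0,0],[0,0,30,0,0,0],[0,0,15,0,0,0],[0,0,6,0,0,0],[0,0,0,0,0,0]],
])

```text
clock: 7.15
tool_pos: [0.4649, -0.2382, 0.0223]
tcp_rot: [3.14, 0.001, 1.944]
contact_force: [0.4, 0.0, -0.1]
finger_gap: 0.629
grip_force: 0.0
```

>>> drive_tool([
  [[0,0,0,0,0,0],[0,0,0,0,0,0],[0,0,0,0,0,0],[0,0,0,0,0,0],[0,0,0,0,0,0],[0,0,0,0,0,0]],
], gripper=255)

```text
clock: 7.9
tool_pos: [0.4655, -0.2381, 0.0228]
tcp_rot: [3.14, 0.002, 1.945]
contact_force: [0.4, -0.6, 6.9]
finger_gap: 0.267
grip_force: 59.5
```

>>> drive_tool([
  [[0,0,-20,0,0,0],[0,0,-30,0,0,0],[0,0,-40,0,0,0],[0,0,-40,0,0,0],[0,0,-20,0,0,0],[0,0,0,0,0,0]],
])

```text
clock: 8.65
tool_pos: [0.4654, -0.2381, 0.1731]
tcp_rot: [3.139, 0.002, 1.945]
contact_force: [-0.6, 0.1, -1.0]
finger_gap: 0.269
grip_force: 58.8
```

Run:
```python
from h import *
im,d,K,T=grab('top','top2.png'); P=cloud(d,K,T); im,d2,K2,T2=grab('wrist'); P2=cloud(d2,K2,T2)
np.savez('c.npz',P=P,P2=P2)
# pocket rim from top and wrist
for nm,Q in(('top',P),('wr',P2)):
    k=(Q[...,2]>.024)&(Q[...,2]<.032)&(np.hypot(Q[...,0]-.4716,Q[...,1]-.142)<.045)
    q=Q[k]; 
    if len(q)>5: print(nm,k.sum(),q.mean(0).round(4),cv2.minAreaRect((q[:,:2]*1000).astype(np.float32)))
# relay in hand: bottom
to_tool([.474,.141,.14],np.radians(11+90))
for n,z in [('nest',.016),('hinge',.034),('bar',.121),('jig',0)]:
    for r in finder.tip_of('top',n)[:1]: print(n,round(r['conf'],2),ray_z(r['uv'],K,T,z).round(4))
```

```text
top 109 [0.4701 0.1414 0.027 ] ((470.5667419433594, 140.01080322265625), (46.86997604370117, 52.764564514160156), 11.233626365661621)
pose [ 0.4642 -0.2376  0.1707] [-3.141e+00 -1.000e-03  1.945e+00] t 8.75 gap 0.26750764476807715 F [-0.3  0.2 -0.9]
turn [-0.0002 -0.0006  0.1821]
shift after turn [369.7  81.8  30.7]
shift [348.8 147.4  30.8]
nest 0.84 [0.4708 0.1323 0.016 ]
hinge 0.94 [0.5502 0.1604 0.034 ]
bar 0.68 [0.6655 0.1758 0.121 ]
jig 0.67 [0.5354 0.1534 0.    ]
```

Relay held and lifted. The pocket rim measures as expected (47 x 53 mm outer, 27 mm high) at about (0.4706, 0.1405), yaw 11.2°. I'll move above it.

>>> drive_tool([
  [[0,0,-10,0,0,0.091],[0,0,-10,0,0,0.091],[46.2,10,-1,0,0,0],[46.2,10,-1,0,0,0],[46.2,10,-1,0,0,0],[46.2,10,-1,0,0,0],[46.2,10,-1,0,0,0],[46.2,10,-1,0,0,0],[46.2,10,-1,0,0,0],[46.2,9.6,-1,0,0,0],[0,0,0,0,0,0],[0,0,0,0,0,0]],
])

```text
clock: 10.45
tool_pos: [0.4718, 0.1401, 0.199]
tcp_rot: [-3.141, 0.0, 1.763]
contact_force: [0.2, -0.6, -0.1]
finger_gap: 0.269
grip_force: 58.8
```

```bash
cat > look2.py <<'E'
from h import *
im,d,K,T=grab('wrist','w3.png'); Q=cloud(d,K,T)
c=np.array([.4706,.1405])
k=(Q[...,2]>.023)&(Q[...,2]<.033)&(np.hypot(Q[...,0]-c[0],Q[...,1]-c[1])<.04)&(d>0)
q=Q[k]; r=cv2.minAreaRect((q[:,:2]*1000).astype(np.float32)); print('rim',k.sum(),q.mean(0).round(4),r)
# relay in hand: points near the tool
s=bot.observe(); tp=s['tool_pos']
k=(Q[...,2]>tp[2]-.03)&(Q[...,2]<tp[2]+.03)&(np.hypot(Q[...,0]-tp[0],Q[...,1]-tp[1])<.03)&(d>0); q=Q[k]
if len(q): print('hand',k.sum(),q.min(0).round(4),q.max(0).round(4))
for n,z in [('nest',.016),('hinge',.034),('bar',.121)]:
    for t in finder.tip_of('wrist',n)[:1]: print(n,t, ray_z(t['uv'],K,T,z).round(4))
to_tool([r[0][0]/1000,r[0][1]/1000,.036],np.radians(11.2+90))
E
python3 look2.py
```

```text
rim 1092 [0.4695 0.1378 0.0266] ((469.4034423828125, 136.67633056640625), (47.799964904785156, 53.649662017822266), 10.789894104003906)
hand 6719 [0.4466 0.1228 0.1812] [0.4961 0.1567 0.2291]
hinge {'uv': [368.7, 189.0], 'conf': 0.93} [0.5526 0.1515 0.034 ]
bar {'uv': [550.5, 220.7], 'conf': 0.89} [0.6624 0.1724 0.121 ]
pose [0.4721 0.1392 0.1995] [3.141 0.    1.761] t 10.65 gap 0.2706536292531145 F [-1.1 -0.3 -1.2]
turn [ 0.0002  0.0002 -0.0052]
shift after turn [ -1.9  -3.2 163.5]
shift [ -1.9  -3.2 163.5]
```

View pics/w3.png

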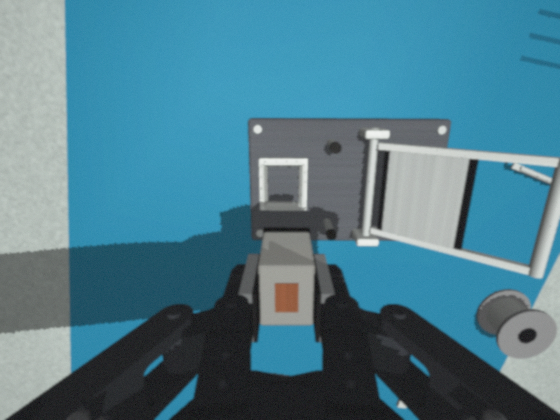

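The wrist image shows the relay in hand, its top at (287,300), and the pocket at (283,185) ahead of it. Their centres look nearly aligned along image x. I'll descend partway and measure relay and pocket in one image.

>>> drive_tool([
  [[-1.5,-2.5,20,0,0,0],[0,0,40,0,0,0],[0,0,30,0,0,0],[0,0,0,0,0,0],[0,0,0,0,0,0]],
])

```text
clock: 11.28
tool_pos: [0.4707, 0.138, 0.1109]
tcp_rot: [3.14, -0.0, 1.762]
contact_force: [0.3, 0.7, -0.9]
finger_gap: 0.266
grip_force: 58.9
```

```bash
cat > look3.py <<'E'
from h import *
im,d,K,T=grab('wrist','w4.png'); Q=cloud(d,K,T)
s=bot.observe(); tp=s['tool_pos']; R=Ro.from_euler('xyz',s['tcp_rot']).as_matrix()
def tool(q): return ((q-tp)@R*1000)
k=(Q[...,2]>.023)&(Q[...,2]<.033)&(np.hypot(Q[...,0]-.47,Q[...,1]-.138)<.042)&(d>0)
q=tool(Q[k]); r=cv2.minAreaRect(q[:,:2].astype(np.float32)); print('rim tool frame',k.sum(),r,'z',q[:,2].mean())
t=tool(Q.reshape(-1,3)); k=(np.abs(t[:,0])<25)&(np.abs(t[:,1])<10)&(t[:,2]<-15)&(t[:,2]>-35)&(d.ravel()>0)
top=t[k]; print('relay top z',np.percentile(top[:,2],[5,50,95]).round(1)); m=np.abs(top[:,2]-np.median(top[:,2]))<2.5
print('x extent',np.percentile(top[m][:,0],[1,50,99]).round(1))
k=(np.abs(t[:,0])<11)&(np.abs(t[:,1])<25)&(np.abs(t[:,2]-np.median(top[:,2]))<2.5)&(d.ravel()>0)
print('y extent',np.percentile(t[k][:,1],[1,50,99]).round(1))
to_tool(tp,np.radians(11.2+90))
E
python3 look3.py
```

```text
rim tool frame 1567 ((-0.3334465026855469, -1.715230941772461), (54.37174606323242, 47.970802307128906), 0.21729329228401184) z 84.83866205168816
relay top z [-25.2 -24.1 -18.3]
x extent [-14.2   1.8  14.8]
y extent [-22.8   0.3  23.3]
pose [0.471  0.1382 0.1112] [ 3.139 -0.     1.762] t 11.32 gap 0.2700725500136212 F [0.4 0.4 0.1]
turn [ 0.0028 -0.0002 -0.0042]
shift after turn [0. 0. 0.]
shift [0. 0. 0.]
```

View pics/w4.png

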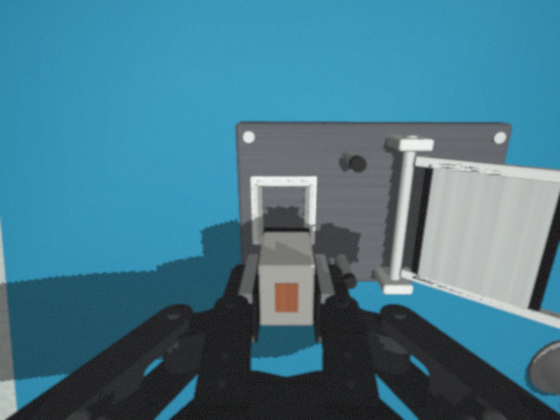

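In the tool frame the rim centre is (-0.3, -1.7) and the relay centre is about (0.3, 0.2). Rim size is exactly right. I'll correct and lower it slowly to about 1 mm above the floor.

>>> drive_tool([
  [[-0.6,-1.9,20,0.003,0,-0.004],[0,0,25,0,0,0],[0,0,12,0,0,0],[0,0,8,0,0,0],[0,0,5,0,0,0],[0,0,4,0,0,0],[0,0,2.5,0,0,0],[0,0,0,0,0,0]],
])

```text
clock: 12.32
tool_pos: [0.4684, 0.1374, 0.0347]
tcp_rot: [-3.14, -0.0, 1.767]
contact_force: [-5.1, -1.8, 11.7]
finger_gap: 0.266
grip_force: 60.4
```

Run:
```python
from h import *
s=bot.observe(); print({k:np.round(s[k],3) for k in ('tool_pos','tcp_rot','contact_force','wrist_torque')})
```

```text
{'tool_pos': array([0.468, 0.137, 0.035]), 'tcp_rot': array([-3.14 , -0.   ,  1.767]), 'contact_force': array([-5.081, -1.843, 11.653]), 'wrist_torque': array([-0.309,  0.963,  0.002])}
```

>>> drive_tool([
  [[0,-1.5,0,0,0,0],[0,0,0,0,0,0],[0,0,0,0,0,0]],
])

```text
clock: 12.7
tool_pos: [0.4682, 0.1374, 0.0347]
tcp_rot: [3.14, -0.0, 1.767]
contact_force: [-0.1, -0.3, 6.7]
finger_gap: 0.27
grip_force: 59.9
```

The sideways force is gone and the relay rests on the floor. I'll release, then rise.

>>> drive_tool([
  [[0,0,0,0,0,0],[0,0,0,0,0,0],[0,0,0,0,0,0],[0,0,0,0,0,0]],
], gripper=110)

```text
clock: 13.2
tool_pos: [0.4665, 0.137, 0.0329]
tcp_rot: [-3.139, -0.0, 1.767]
contact_force: [0.2, 0.6, -0.7]
finger_gap: 0.567
grip_force: 0.0
```

>>> drive_tool([
  [[0,0,-15,0,0,0],[0,0,-40,0,0,0],[0,0,-50,0,0,0],[0,0,-50,0,0,0],[0,0,-30,0,0,0],[0,0,0,0,0,0]],
])

```text
clock: 13.95
tool_pos: [0.4684, 0.1375, 0.2217]
tcp_rot: [3.138, -0.001, 1.767]
contact_force: [0.4, -0.4, -1.1]
finger_gap: 0.571
grip_force: 0.0
```

```bash
cat > look4.py <<'E'
from h import *
im,d,K,T=grab('wrist','w5.png'); Q=cloud(d,K,T)
c=np.array([.468,.1375]); rr=np.hypot(Q[...,0]-c[0],Q[...,1]-c[1])
k=(Q[...,2]>.04)&(Q[...,2]<.07)&(rr<.025)&(d>0); q=Q[k]
print('relay top z',np.percentile(q[:,2],[50,90]).round(4)); q=q[abs(q[:,2]-np.percentile(q[:,2],75))<.003]
print(cv2.minAreaRect((q[:,:2]*1000).astype(np.float32)))
A=np.c_[q[:,:2]-q[:,:2].mean(0),np.ones(len(q))]; print('slope',np.linalg.lstsq(A,q[:,2],rcond=None)[0].round(3))
k=(Q[...,2]>.023)&(Q[...,2]<.033)&(rr<.042)&(d>0); q=Q[k]; print('rim',q[:,2].mean(),cv2.minAreaRect((q[:,:2]*1000).astype(np.float32)))
k=(Q[...,2]>.10)&(Q[...,2]<.14)&(np.hypot(Q[...,0]-.664,Q[...,1]-.175)<.07)&(d>0); q=Q[k]
if len(q): print('bar',k.sum(),q.mean(0),q[:,2].max(),cv2.minAreaRect((q[:,:2]*1000).astype(np.float32)))
for n,z in [('hinge',.034),('bar',.121)]:
    for t in finder.tip_of('wrist',n)[:1]: print(n,t, ray_z(t['uv'],K,T,z).round(4))
to_tool([.662,.175,.2],np.radians(11.2+90))
E
python3 look4.py
```

```text
relay top z [0.0568 0.058 ]
((467.6670837402344, 137.36070251464844), (23.20522689819336, 29.50918197631836), 10.411083221435547)
slope [-0.004 -0.007  0.057]
rim 0.025794402112625705 ((468.16046142578125, 136.6990509033203), (43.3564567565918, 50.23893737792969), 10.206768035888672)
bar 2517 [0.65243349 0.17487114 0.11843674] 0.12636369814409226 ((645.9733276367188, 170.7848663330078), (36.5304069519043, 90.87185668945312), 9.91391658782959)
hinge {'uv': [365.2, 182.5], 'conf': 0.96} [0.5494 0.1514 0.034 ]
pose [0.4667 0.137  0.2175] [-3.138  0.     1.767] t 14.1 gap 0.5656457629753602 F [ 0.6 -0.3  0. ]
turn [-0.0035  0.0001  0.0006]
shift after turn [ -0.7 199.   17.5]
shift [ -0.8 199.   16.8]
```

View pics/w5.png

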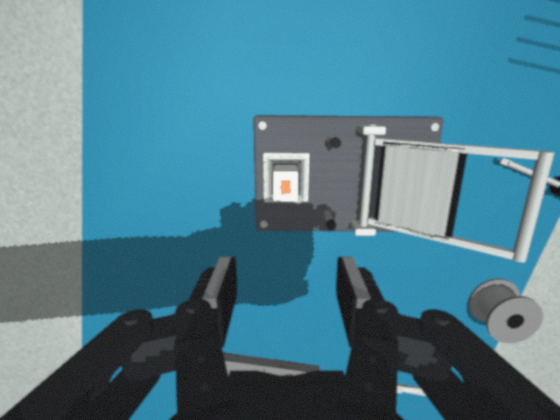

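The wrist image shows the relay seated in the pocket at (286,186). It is level, its top is at 57–58 mm and it is centred within 1 mm. The bar is around (535,205). I'll move above the bar with a narrower opening and measure it.

>>> drive_tool([
  [[0,39,4,-0.003,0,0.01],[0,39,4,0,0,0],[0,39,4,0,0,0],[0,39,4,0,0,0],[0,39,2,0,0,0],[0,0,0,0,0,0],[0,0,0,0,0,0]],
], gripper=150)

```text
clock: 14.98
tool_pos: [0.6577, 0.1733, 0.1986]
tcp_rot: [-3.139, 0.0, 1.757]
contact_force: [0.3, 0.1, 0.2]
finger_gap: 0.411
grip_force: 0.0
```

```bash
cat > look5.py <<'E'
from h import *
im,d,K,T=grab('wrist','w6.png'); Q=cloud(d,K,T)
s=bot.observe(); tp=s['tool_pos']; R=Ro.from_euler('xyz',s['tcp_rot']).as_matrix()
t=((Q-tp)@R*1000)[(Q[...,2]>.112)&(Q[...,2]<.135)&(np.hypot(Q[...,0]-.66,Q[...,1]-.173)<.07)&(d>0)]
# the bar: points within free span, tool y by slices of tool x
for a in range(-50,51,10):
    m=abs(t[:,0]-a)<5
    if m.sum()>5: print(a,m.sum(),np.percentile(t[m][:,1],[2,50,98]).round(1),'ztop',(tp[2]*1000-np.percentile(t[m][:,2],5)).round(1))
for n,z in [('bar',.121)]:
    for r in finder.tip_of('wrist',n)[:1]: 
        p=ray_z(r['uv'],K,T,z); print(n,r,p.round(4),((p-tp)@R*1000).round(1))
to_tool([.659,.173,.102],np.radians(10.7+90))
E
python3 look5.py
```

```text
-50 6 [-13.8  -5.3   7.2] ztop 125.8
-40 316 [-14.9  -2.1   7.7] ztop 127.9
-30 159 [-1.3  3.1  7.7] ztop 128.5
-20 162 [-1.3  3.1  7.6] ztop 128.3
-10 169 [-1.3  3.1  7.5] ztop 128.4
0 180 [-2.   3.   7.4] ztop 128.4
10 188 [-2.   2.3  7.3] ztop 128.3
20 198 [-1.9  2.9  7.9] ztop 128.6
30 216 [-1.9  2.9  7.8] ztop 128.3
40 420 [-14.8  -0.5   7.7] ztop 128.1
bar {'uv': [288.3, 215.7], 'conf': 0.56} [0.6594 0.1732 0.121 ] [-0.5  1.9 78.5]
pose [0.6576 0.1734 0.2002] [-3.141  0.     1.757] t 15.07 gap 0.4153830730847064 F [ 0.3 -0.7  0.2]
turn [-0.0002  0.     -0.0007]
shift after turn [-0.6  1.3 98.2]
shift [-0.6  1.3 98.1]
```

View pics/w6.png

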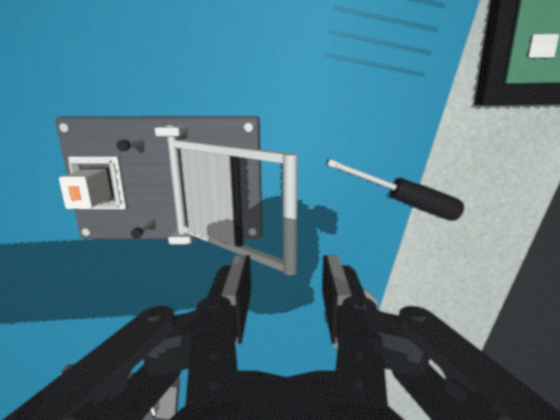

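The bar runs through (290,215), parallel to the tool's x and 3 mm to tool +y, with its top at about 127 mm as expected. I'll go down and pinch it.

>>> drive_tool([
  [[0.5,3,30,0,0,0],[0,0,35,0,0,0],[0,0,20,0,0,0],[0,0,12,0,0,0],[0,0,0,0,0,0]],
])

```text
clock: 15.7
tool_pos: [0.6608, 0.1745, 0.103]
tcp_rot: [-3.141, 0.0, 1.757]
contact_force: [0.5, 0.1, -0.3]
finger_gap: 0.411
grip_force: 0.0
```

>>> drive_tool([
  [[0,0,0,0,0,0],[0,0,0,0,0,0],[0,0,0,0,0,0],[0,0,0,0,0,0],[0,0,0,0,0,0]],
], gripper=255)

```text
clock: 16.32
tool_pos: [0.6599, 0.1744, 0.1046]
tcp_rot: [-3.14, -0.0, 1.757]
contact_force: [-8.0, -2.2, 5.8]
finger_gap: 0.091
grip_force: 58.6
```

Run:
```python
from h import *
th=np.linspace(.9,0,19); p=np.c_[140*np.sin(th),-140*np.cos(th)]
print(np.diff(p,axis=0).round(1).tolist())
to_tool(bot.observe()['tool_pos'],None)
```

```text
[[-4.5, -5.4], [-4.7, -5.1], [-5.0, -4.9], [-5.2, -4.6], [-5.5, -4.4], [-5.7, -4.1], [-5.9, -3.8], [-6.1, -3.5], [-6.2, -3.2], [-6.4, -2.9], [-6.5, -2.6], [-6.6, -2.2], [-6.7, -1.9], [-6.8, -1.6], [-6.9, -1.2], [-6.9, -0.9], [-7.0, -0.5], [-7.0, -0.2]]
pose [0.6599 0.1744 0.1046] [-3.14  -0.     1.757] t 16.32 gap 0.09130181224838722 F [-8.  -2.2  5.8]
shift [0. 0. 0.]
```

>>> drive_tool([
  [[0,-4.5,-5.4,0,0,0],[0,-4.7,-5.1,0,0,0],[0,-5,-4.9,0,0,0],[0,-5.2,-4.6,0,0,0],[0,-5.5,-4.4,0,0,0],[0,-5.7,-4.1,0,0,0]],
])

```text
clock: 17.08
tool_pos: [0.6319, 0.169, 0.1326]
tcp_rot: [3.139, -0.0, 1.757]
contact_force: [2.2, 0.9, -1.9]
finger_gap: 0.089
grip_force: 58.4
```

>>> drive_tool([
  [[0,-5.9,-3.8,0,0,0],[0,-6.1,-3.5,0,0,0],[0,-6.2,-3.2,0,0,0],[0,-6.4,-2.9,0,0,0],[0,-6.5,-2.6,0,0,0],[0,-6.6,-2.2,0,0,0]],
])

```text
clock: 17.82
tool_pos: [0.5961, 0.1623, 0.1525]
tcp_rot: [3.135, -0.0, 1.757]
contact_force: [5.2, 1.0, 7.3]
finger_gap: 0.096
grip_force: 58.7
```

Run:
```python
from h import *
im,d,K,T=grab('scene','s1.png')
to_tool(bot.observe()['tool_pos'],None)
```

```text
pose [0.5953 0.1621 0.1527] [ 3.136 -0.     1.757] t 17.88 gap 0.09208294955199892 F [4.4 0.4 6.7]
shift [0. 0. 0.]
```

View pics/s1.png

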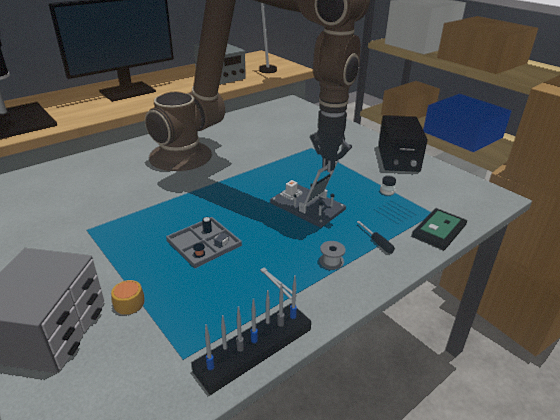

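The scene view shows the gripper at (325,165) holding the bar with the flap raised, and the relay in its pocket at (291,187). I'll finish the arc.

>>> drive_tool([
  [[0,-6.7,-1.9,0,0,0],[0,-6.8,-1.6,0,0,0],[0,-6.9,-1.2,0,0,0],[0,-6.9,-0.9,0,0,0],[0,-5.5,-0.5,0,0,0],[0,-4,-0.2,0,0,0],[0,-2.5,0,0,0,0],[0,-1.5,0,0,0,0],[0,0,0,0,0,0],[0,0,0,0,0,0]],
])

```text
clock: 19.12
tool_pos: [0.5545, 0.1543, 0.1581]
tcp_rot: [3.139, 0.0, 1.757]
contact_force: [0.9, -1.1, 10.7]
finger_gap: 0.086
grip_force: 63.6
```

Run:
```python
from h import *
to_tool(bot.observe()['tool_pos'],None)
im,d,K,T=grab('wrist','w7.png'); Q=cloud(d,K,T)
im2,d2,K2,T2=grab('top','t7.png'); Q2=cloud(d2,K2,T2)
u=np.array([np.cos(np.radians(10.7)),np.sin(np.radians(10.7))]); h=np.array([.468,.137])+.085*u
for n,q,d in(('w',Q,d),('t',Q2,d2)):
    a=(q[...,:2]-h)@u*1000; b=(q[...,:2]-h)@[-u[1],u[0]]*1000; z=q[...,2]*1000
    # side arms (|b|~42) above panel, and panel face
    for nm,m in (('arms/panel',(abs(b)<50)&(abs(a)<40)&(z>50)&(z<185)&(d>0)),('hingerod',(abs(b)<50)&(abs(a)<15)&(z>28)&(z<45)&(d>0)),('relay',(abs(a+85)<20)&(abs(b)<20)&(z>50)&(z<65)&(d>0))):
        if m.sum()>10:
            print(n,nm,m.sum(),'a',np.percentile(a[m],[5,50,95]).round(1),'z',np.percentile(z[m],[5,50,95]).round(1))
            if nm[0]=='a':
                for z0 in range(50,190,20):
                    mm=m&(abs(z-z0)<10)&(abs(abs(b)-42)<7)
                    if mm.sum()>4: print('  arm z',z0,mm.sum(),np.percentile(a[mm],[10,50,90]).round(1))
for c,K_,T_ in(('wrist',K,T),('top',K2,T2)):
  for n,z in(('hinge',.034),('bar',.174)):
    for r in finder.tip_of(c,n)[:1]: p=ray_z(r['uv'],K_,T_,z); print(c,n,round(r['conf'],2),p.round(4),'a',((p[:2]-h)@u*1000).round(1))
```

```text
pose [0.5545 0.1543 0.1581] [3.139 0.    1.757] t 19.12 gap 0.08597725510820471 F [ 0.9 -1.1 10.7]
shift [0. 0. 0.]
w arms/panel 5866 a [-12.8   3.1  15.2] z [ 72.7 178.7 181.3]
  arm z 50 270 [-39.  -35.8 -32. ]
  arm z 70 41 [-1.8  1.6  4.4]
  arm z 90 50 [-1.4  1.8  4.5]
  arm z 110 75 [-1.   1.9  4.8]
  arm z 130 89 [0.3 2.6 5.2]
  arm z 150 123 [0.7 3.1 5.5]
  arm z 170 996 [-0.1  3.5  7.5]
w hingerod 89 a [-8.5 -1.8  4.6] z [33.  37.8 42.8]
w relay 1246 a [-94.4 -82.7 -72.2] z [53.  58.9 60.1]
t arms/panel 101 a [-35.5   1.2   8.3] z [ 53.5 120.3 179.9]
  arm z 50 16 [-38.1 -33.8  -0.5]
  arm z 170 14 [1.5 5.  8.7]
t hingerod 15 a [-2.  -0.8  7.8] z [31.6 36.2 43.7]
t relay 115 a [-93.7 -83.2 -72.4] z [53.5 57.6 63. ]
wrist bar 0.73 [0.5552 0.1523 0.174 ] a 3.5
top hinge 0.73 [0.5602 0.1546 0.034 ] a 8.9
top bar 0.58 [0.5547 0.1562 0.174 ] a 3.7
```

View pics/w7.png

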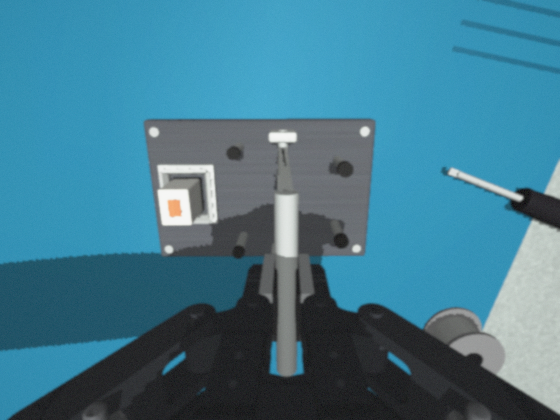

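The wrist image shows the flap standing edge-on at (287,200), with the relay in its pocket at (178,200). The arm slope puts the flap at about -0.02 rad. I'll nudge it 2 mm, settle and verify.

>>> drive_tool([
  [[0,-1,-0.5,0,0,0],[0,-1,-0.5,0,0,0],[0,0,0,0,0,0],[0,0,0,0,0,0],[0,0,0,0,0,0],[0,0,0,0,0,0],[0,0,0,0,0,0],[0,0,0,0,0,0]],
])

```text
clock: 20.42
tool_pos: [0.5522, 0.1539, 0.1581]
tcp_rot: [3.14, 0.0, 1.757]
contact_force: [1.8, -1.6, 7.4]
finger_gap: 0.094
grip_force: 63.2
```

Run:
```python
from h import *
im,d,K,T=grab('wrist'); q=cloud(d,K,T)
u=np.array([np.cos(np.radians(10.7)),np.sin(np.radians(10.7))]); h=np.array([.468,.137])+.085*u
a=(q[...,:2]-h)@u*1000; b=(q[...,:2]-h)@[-u[1],u[0]]*1000; z=q[...,2]*1000
m=(abs(a)<15)&(z>60)&(z<165)&(abs(abs(b)-42)<7)&(d>0)
print('tilt',-np.polyfit(z[m],a[m],1)[0])
s=bot.observe(); print(s['contact_force'],s['grip_force'],s['joint_velocities'],s['clock'])
```

```text
tilt -0.000761472261609339
[ 0.73306414 -0.47338116  7.36496555] 63.19407820701599 [-0.00157405 -0.00139113 -0.00019982  0.00070763  0.00322669  0.00072757] 20.475
```

The flap's tilt measures about 0 rad, it is still, and the bar is gripped. I'll hand in.

```bash
python3 -c "
from h import *
print(workorder.hand_in())"
```

```text
the job is handed in; nothing more can be done
None
```

I handed the job in at about 20.5 s of the 54 s limit: the relay is let go and seated in the jig's pocket, and the flap is held still by its bar with a measured tilt of about 0 rad; the hand-in returned no verdict.

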